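# Set a sprung quarter-turn stop in a T-slot to lock a sheet against its fence

## Task

Take the slot stop (the piece with the flat wing grip) from the rack and drop its T-head into the fixture plate's slot, lengthwise, on the free side of the sheet-metal part; slide it along the slot so that it, not the gripper, gently pushes the sheet home flush against the fence. With the stop snug against the sheet, press it down against its spring and twist it a quarter turn clockwise, seen from above, then let it up, so that its head is caught crosswise under the slot's lips and locks the sheet there. Force nothing, and leave the other pins and tools where they are.

Things in the scene. Friction and masses are not known exactly. Their poses are not given: they have to be found in the camera images.
- slot (a point): Datum of the fixture plate (fixed grey steel block 170 x 320 mm, top 28 mm above the table): where the middle of its T-slot meets the fence's face, in the top face; y along the slot, past the fence, x across, z up. Mouth 16 mm wide, lips 8 mm thick, channel under them 37.6 mm wide, 14 mm high, from y -258 to +38 mm, ends closed. The fence, an angle 26 mm high, has its face at y = 0.
- stop_mid (a point): Loose steel slot stop, 0.22 to 0.34 kg: point on its axis half-way up; x: long way of its T-head, z: up. Heights from this point: T-head 36 (x) by 15 (y) mm from -33 to -24 mm; round stem 14.4 mm thick up to +3; flat wing grip 36 (x) by 14 (y) mm from +3 to +33, parallel to the head. Round collar on the stem, 40 mm across, 14 mm high, at rest from -19 to -5 mm (see collar).
- collar (a joint): How far the stop is pressed down through its sprung collar, m: 0 at rest to 0.007. Spring 5 N at rest, 8 N at 4 mm, 10.6 N at 7 mm. With the collar on the plate the head's top is 5 mm plus this value below the plate's top: pressed over 3 mm it comes clear under the lips and can turn; let up after a quarter turn, it is held at 3 mm by the lips. At rest the slot keeps it from turning.
- sheet_near (a point): Loose sheet-metal part lying on the plate across the slot, 150 (x) by 70 (y) by 3 mm, 0.35 to 0.6 kg, with a 10 mm high upturned flange on the side of the free slot end. This point: middle of the flange's outer face, 5 mm above the plate; y points to the fence. It starts 12 to 30 mm short of the fence, up to 2 degrees askew; a push of some 15 N on the flange's middle squares it there.
- rack: Fixed grey block 70 x 200 x 26 mm; origin under its centre, y along its three pockets 63 mm apart, each a slot 19 (x) by 41 (y) mm; the stop and two pins hang in them by their collars, in any order. The stop's head and wing lie along y; 25 mm straight up clears it. Two opposite corners of the head are cut: under the lips it turns clockwise only and meets the channel walls at 90 to 98 degrees.
- pin_mid (a point): Rack mate, leave alone: round locating pin with a plain round knob 22 mm in diameter; this point is half-way up.
- ballpin_mid (a point): Rack mate, leave alone: pin with a black ball 22 mm in diameter on a thin stem; this point is half-way up.
- magnet: Bystander: dark triangular welding magnet, 85 mm long, 75 mm high, standing on the table; origin under its foot.
- spray: Bystander: grey spray can 56 mm in diameter, 150 mm tall, standing on the table.
- hammer: Bystander: hammer lying on the table.
Not all that is in view belongs to the job. Leave any green or orange look-alike of the part that bears stop_mid alone.

How it is judged:
On the way, in this order (a step that is already met when the one before it is completed fails the run):
1. the stop's T-head is down in the slot, lengthwise, collar on the plate, the sheet not yet pushed (z of stop_mid in the frame of slot below 0.022 m and x of stop_mid in the frame of slot between -0.004 and 0.004 m and angle between the x axis of stop_mid and the y axis of slot, either way round below 0.3 rad and distance of sheet_near from where it was at the start of the episode below 0.006 m), for 0.1 s.
2. the stop, still lengthwise in the slot, has pushed the sheet home flush against the fence and is snug against it (z of stop_mid in the frame of slot below 0.022 m and x of stop_mid in the frame of slot between -0.004 and 0.004 m and angle between the x axis of stop_mid and the y axis of slot, either way round below 0.3 rad and y of sheet_near in the frame of slot above -0.072 m and angle between the y axis of sheet_near and the y axis of slot, either way round below 0.02 rad and y of stop_mid in the frame of sheet_near above -0.022 m), for 0.1 s.
At the end, for the whole second after the job is handed in: Stop upright, let up, its head under the lips within 12 degrees of square to the slot, the lips holding its spring 2 to 4.5 mm pressed; sheet flat, within 2 mm of the fence and within 1.1 degrees of square to it; collar within 2 mm of the flange; all at rest (x of stop_mid in the frame of slot between -0.004 and 0.004 m and z of stop_mid in the frame of slot between 0.013 and 0.0185 m and value of joint collar between 0.0018 and 0.0045 m and angle between the x axis of stop_mid and the x axis of slot, either way round below 0.21 rad and angle between the z axis of stop_mid and the z axis of slot, either way round below 0.1 rad and y of sheet_near in the frame of slot above -0.072 m and angle between the y axis of sheet_near and the y axis of slot, either way round below 0.02 rad and z of sheet_near in the frame of slot below 0.0075 m and y of stop_mid in the frame of sheet_near above -0.022 m and linear speed of each of stop, sheet below 0.01 m/s); the robot touches nothing.
It fails at once if the stop presses the sheet harder than 30 N (contact force between stop and sheet above 30 N).
It fails at once if the stop is forced against the fixture plate harder than 50 N (contact force between stop and fixture above 50 N).
It fails at once if the sheet is pushed with the gripper (contact force between the arm and sheet above 2 N).
It fails at once if a rack mate or bystander is displaced (distance of any of pin_mid, ballpin_mid from where it was at the start of the episode above 0.012 m or distance of any of magnet, spray, hammer from where it was at the start of the episode above 0.02 m).
It also fails if it takes over 72 s, if anything falls off the work surface, if the arm or the gripper's body presses on something with over 40 N, if the wrist force passes 120 N, or if a joint passes its speed limit or range.

## Robot

A 6-joint arm with a two-finger parallel gripper is mounted at the origin on the work surface. World frame = base frame: x ahead of the robot, y to its left, z up, the work surface at z = 0. Lengths are in m, angles in rad, forces in N, time in s.
With the tool pointing down it reaches from about 0.3 to 0.875 m from the base axis. Payload 6.4 kg.
Tool frame: the origin (TCP) lies midway between the tips of the shut fingers; the grasp point (between the pads) lies 19 mm behind it; z points along the fingers, y is the line along which they close (so a half turn about z gives the same grasp; the last joint's range is limited). The gripper opens to 88 mm and grips with 3 to 60 N. Pads are 18 mm wide; open, the fingers measure 123 mm over their backs; the gripper's body (75 mm by 187 mm) begins 45 mm behind the grasp point.
Start: joints at [0.978, 0.181, 1.607, -0, 1.354, -0.206], TCP at [0.217, 0.533, 0.239] pointing down, gripper open.
Joint ranges: [-2.99, 2.99], [-0.89, 2.07], [0.3, 2.58], [-1.14, 4.28], [0, 2.63], [-3.12, 3.12]. Speed limits (rad/s): [2.57, 2.57, 3.01, 3.14, 3.14, 3.14].

## Interface

Orientations are given as [roll, pitch, yaw] about the fixed x, y, z axes, in that order (R = Rz(yaw) Ry(pitch) Rx(roll)).
In Python, from bench import bot gives the robot as it stands. The module is installed in compiled form; this text tells all that it offers.
- The arm moves only by the tool carry_out, never from a script. Its argument "rows" is text: rows parted by semicolons, each of 5 numbers parted by spaces: the gripper command: -1 is shut, 1 is fully open, values between are in proportion, then the shift along the tool's x, y, z in mm, then the turn about the tool's z in rad. In form: grip tx ty tz turn; .... A call has 1 to 10 rows; each row shifts and turns the commanded pose from where the row before left it, along the tool's axes as they then stand; what a row does not reach is not made up. A row lasts 1/12 s, in which the tool goes at most 41.7 mm and 7.16 degrees, less where a joint would pass 70% of its speed; a pose out of reach is approached as far as the arm can. A call with a gripper value outside its range is refused whole. The fingers move at their own pace and stop on an object; "squeeze" is the grip in N (left out, the last holds). Time passes only in rows, so rows that do not move let the fingers close. It gives the time, the measured TCP pose, the force, the opening and the grip force at its end, in the units of the state.
- bot.get_obs(): the state, without advancing time (a new reading comes with each control period).
- bot.camera(name): name is "side" or "top"; returns (picture, depth): 400x640x3 uint8, blue, green, red; 400x640 float32, m along the optical axis (not along the pixel's ray), 0 where there is no reading.
- bot.camera_model(name): a dict with "fov_y" (degrees; the focal length in pixels is half the picture's height over the tangent of half this angle, whatever the lens; pixels are square), "cx", "cy" (the principal point, pixels), "R" (3x3) and "t" (3): a world point X has camera coordinates R X + t. Camera axes: x right, y down, z forward; pixel columns grow to the right and rows downward; lengths in m; the calibration is good to about 2 mm. A picture is of the moment at which its call begins. camera_model takes no time and is no camera call.
- bot.finish_job(): hands the job in; it is judged then, once.
The state is a dict: "time": time; "qpos": joint angles; "joint_vel": joint speeds; "tau": joint torques, N m; "ee_pos": TCP position; "tcp_rot": TCP orientation; "wrist_force": force on the tool from outside, world axes, zero at the start; "moment": the same for the moment, N m; "width": finger opening in m; "grasp_force": force on a finger pad.
Only numpy, scipy, OpenCV 4.12 (cv2) and the standard library are available. Lean on these libraries where they do the work, as an engineer would, in place of code of your own. Each camera call takes 0.05 s, during which the arm holds its last target. There are 200 camera calls.

## Working session

There is one attempt and no reset: what is moved stays moved. The work goes in short steps, Python scripts to look and compute and a tool call to move; the robot and the scene stay as the last step left them, time stands still between calls to the robot, and variables do not carry over. Pictures are saved under pics/ and viewed, at most 11 in all, crops included, and the job is handed in when it is done.

Besides the shell and the picture viewer there is one more tool, called after ">>>" as name(argument=value, ...) on one line, values as JSON. carry_out: Moves the arm, as the interface text tells. Its arguments: {"type":"object","properties":{"rows":{"type":"string"},"squeeze":{"type":"number"}},"required":["rows"]}

```bash
mkdir -p pics
cat > h.py <<'E'
import numpy as np, cv2
from bench import bot
def cam(n):
    m=bot.camera_model(n); R=np.array(m["R"]);t=np.array(m["t"]);f=200/np.tan(np.radians(m["fov_y"])/2)
    return R,t,f,m["cx"],m["cy"]
def pts(n,d):
    R,t,f,cx,cy=cam(n); v,u=np.mgrid[:400,:640]
    c=np.stack([(u-cx)/f*d,(v-cy)/f*d,d],-1); return (c-t)@R
def ray(n,u,v,z):
    R,t,f,cx,cy=cam(n); o=-R.T@t; d=R.T@np.array([(u-cx)/f,(v-cy)/f,1]); return o+d*(z-o[2])/d[2]
def px(n,X):
    R,t,f,cx,cy=cam(n); c=R@np.array(X)+t; return f*c[0]/c[2]+cx,f*c[1]/c[2]+cy
E
python3 - <<'E'
from h import *
for n in("top","side"):
    p,d=bot.camera(n); cv2.imwrite(f"pics/{n}0.png",p); np.save(n+"0.npy",d); print(n,bot.camera_model(n), (d>0).mean())
print(bot.get_obs())
E
```

```text
top {'fov_y': 44.045859418978374, 'cx': 324.486976213559, 'cy': 195.32025656195387, 'R': array([[-0.00741708, -0.99996045, -0.00490794],
       [-0.99522203,  0.00785959, -0.09732085],
       [ 0.09735557,  0.00416266, -0.99524096]]), 't': array([0.02406474, 0.53565185, 1.57085078])} 0.99583984375
side {'fov_y': 57.96767540841591, 'cx': 317.6501054326732, 'cy': 199.260558082971, 'R': array([[ 0.84332294, -0.53740325,  0.00204093],
       [-0.36809003, -0.58038596, -0.72640338],
       [ 0.39155606,  0.61184139, -0.68726557]]), 't': array([-0.46513696,  0.23020822,  0.84040197])} 0.99611328125
{'time': 0.1, 'qpos': array([ 9.77748812e-01,  1.81469141e-01,  1.60788678e+00,  3.82184261e-06,
        1.35379668e+00, -2.06309276e-01]), 'joint_vel': array([ 0.00040104,  0.00027457, -0.00127811,  0.00015517,  0.00068359,
       -0.00039732]), 'tau': array([ 7.19103882e-04, -4.34816873e+01, -3.42694616e+01,  7.03969295e-02,
        3.40026326e-02, -5.25705866e-05]), 'ee_pos': array([0.21658995, 0.5321371 , 0.23790914]), 'tcp_rot': array([-3.14006655e+00, -3.23205241e-04,  2.75485334e+00]), 'wrist_force': array([-1.54518633,  0.58053556, -0.18235012]), 'moment': array([-0.04417953, -0.04601696, -0.00211689]), 'grasp_force': 0.0, 'width': 0.08794331517294256}
```

View pics/top0.png

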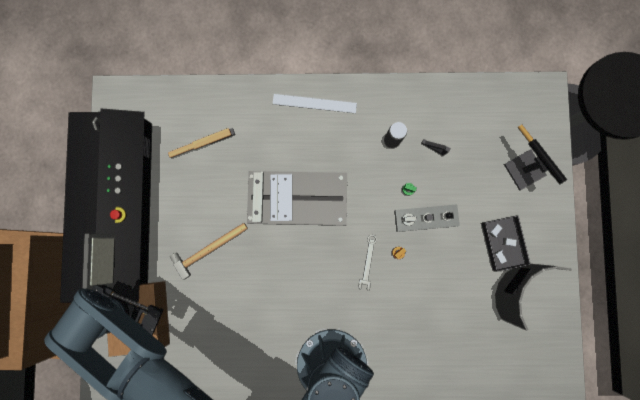

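View pics/side0.png

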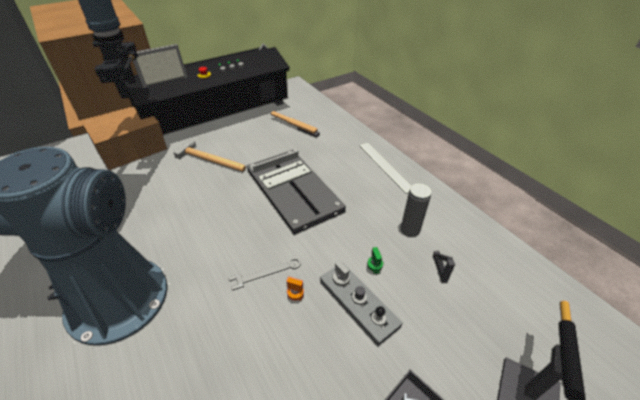

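The top view shows the plate (248–347, 172–225) with the fence at its left, the sheet at 270–292 and the free slot to the right. The rack is at (395–459, 206–231) with the stop in its left pocket (409,219). The green (409,189) and orange (399,253) pieces are look-alikes.

Run:
```python
from h import *
t=cv2.imread("pics/top0.png"); s=cv2.imread("pics/side0.png")
a=cv2.resize(t[165:260,240:470],None,fx=3.4,fy=3.4,interpolation=cv2.INTER_CUBIC)
b=cv2.resize(s[145:345,240:410],None,fx=3,fy=3,interpolation=cv2.INTER_CUBIC)
cv2.imwrite("pics/a.png",a);cv2.imwrite("pics/b.png",b)
d=np.load("top0.npy");P=pts("top",d)
def rect(m,name):
    c,_=cv2.findContours(m.astype(np.uint8),cv2.RETR_EXTERNAL,cv2.CHAIN_APPROX_NONE)
    c=max(c,key=cv2.contourArea); 
    mm=np.zeros(m.shape,np.uint8);cv2.drawContours(mm,[c],-1,1,-1)
    q=P[mm>0]; r=cv2.minAreaRect((q[:,:2]*1000).astype(np.float32)); print(name,r,np.median(q[:,2]))
R=np.zeros((400,640),bool);R[160:240,235:360]=1
z=P[...,2]
rect(R&(z>.018)&(z<.2),"plate")
R2=np.zeros((400,640),bool);R2[200:238,385:470]=1
rect(R2&(z>.015)&(z<.2),"rack")
q=P[R2&(z>.045)]; 
m=R2&(z>.04)
n,l=cv2.connectedComponents(m.astype(np.uint8))
for i in range(1,n): 
    q=P[l==i]; print(i,len(q),q.mean(0),q.max(0),q.min(0))
```

```text
plate ((499.0697937011719, 110.06854248046875), (322.40142822265625, 231.29815673828125), 88.20968627929688) 0.028518760230925897
rack ((446.3779602050781, -196.719970703125), (76.9239273071289, 433.5727844238281), 7.393259048461914) 0.026393448255980646
1 1 [0.38033993 0.01331487 1.61562323] [0.38033993 0.01331487 1.61562323] [0.38033993 0.01331487 1.61562323]
2 1 [0.38033993 0.01331487 1.61562323] [0.38033993 0.01331487 1.61562323] [0.38033993 0.01331487 1.61562323]
3 1 [0.38033993 0.01331487 1.61562323] [0.38033993 0.01331487 1.61562323] [0.38033993 0.01331487 1.61562323]
4 1 [0.38033993 0.01331487 1.61562323] [0.38033993 0.01331487 1.61562323] [0.38033993 0.01331487 1.61562323]
5 39 [ 0.46447263 -0.35975517  0.10375166] [0.47678007 0.01331487 1.61562323] [ 0.38033993 -0.38080409  0.05469691]
6 95 [ 0.45546932 -0.24105972  0.08028632] [0.47259142 0.01331487 1.61562323] [ 0.38033993 -0.26474162  0.04002959]
7 1 [0.38033993 0.01331487 1.61562323] [0.38033993 0.01331487 1.61562323] [0.38033993 0.01331487 1.61562323]
8 44 [ 0.46099645 -0.30761949  0.05729946] [ 0.47089041 -0.29840664  0.06377868] [ 0.45211103 -0.3182113   0.04106044]
9 1 [0.38033993 0.01331487 1.61562323] [0.38033993 0.01331487 1.61562323] [0.38033993 0.01331487 1.61562323]
10 1 [0.38033993 0.01331487 1.61562323] [0.38033993 0.01331487 1.61562323] [0.38033993 0.01331487 1.61562323]
11 1 [0.38033993 0.01331487 1.61562323] [0.38033993 0.01331487 1.61562323] [0.38033993 0.01331487 1.61562323]
12 1 [ 0.43747466 -0.25134628  0.04007966] [ 0.43747466 -0.25134628  0.04007966] [ 0.43747466 -0.25134628  0.04007966]
13 1 [0.38033993 0.01331487 1.61562323] [0.38033993 0.01331487 1.61562323] [0.38033993 0.01331487 1.61562323]
```

View pics/a.png

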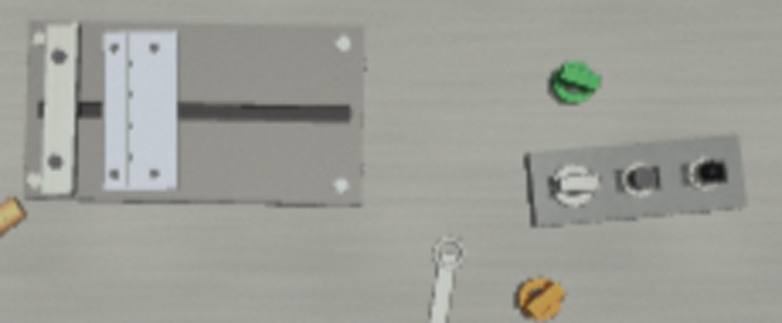

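View pics/b.png

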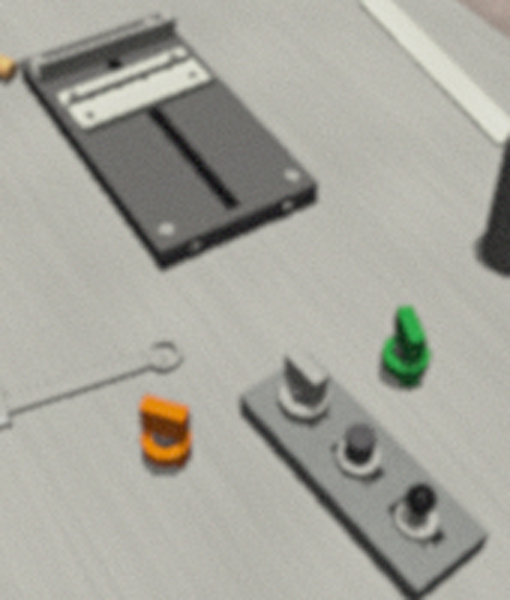

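```bash
cat > m.py <<'E'
from h import *
def comp(m,P,name):
    n,l,st,_=cv2.connectedComponentsWithStats(m.astype(np.uint8))
    i=1+np.argmax(st[1:,4]); q=P[l==i]; r=cv2.minAreaRect((q[:,:2]*1000).astype(np.float32))
    print(name,[np.round(x,1) for x in r],"zmed",np.median(q[:,2]).round(4),"mean",(q.mean(0)*1000).round(1)); return q
def box(a,b,c,d):
    R=np.zeros((400,640),bool);R[a:b,c:d]=1;return R
E
python3 - <<'E'
from m import *
t=cv2.imread("pics/top0.png"); d=np.load("top0.npy");P=pts("top",d);z=P[...,2];ok=(d>0)&(z<.2)
q=comp(ok&box(160,240,235,360)&(z>.02),P,"plate")
q=comp(ok&box(200,238,385,470)&(z>.02),P,"rack")
q=comp(ok&box(160,240,235,360)&(z>.045),P,"fence")
for nm,c in (("stop",395),("pin",420),("ball",438)):
    q=comp(ok&box(205,230,c,c+24)&(z>.068 if nm=="stop" else z>.05),P,nm)
g=t.max(2).astype(int)
hsv=cv2.cvtColor(t,cv2.COLOR_BGR2GRAY)
# slot
m=(hsv<85)&box(185,212,293,345)
v,u=np.nonzero(m); X=np.array([ray("top",a,b,.028) for a,b in zip(u,v)])
vx,vy,x0,y0=cv2.fitLine((X[:,:2]*1000).astype(np.float32),cv2.DIST_HUBER,0,.01,.01).ravel()
print("slot line",x0,y0,"dir",vx,vy,"y range",X[:,1].min(),X[:,1].max(),len(X), "width",len(X)*3.1/(np.ptp(X[:,1])*1000)*3.1)
# gray profile along the slot direction
for r in(180,190,208,215): print(r,hsv[r,245:300].tolist())
print("col",{c:hsv[186:212,c].tolist() for c in(305,325)})
# stop wing bright in color
print(hsv[208:230,398:422])
E
```

```text
plate [array([529.4, 109.6]), array([320.7, 170.7]), np.float64(88.5)] zmed 0.0289 mean [528.4 112.2  29.6]
rack [array([ 461.6, -308.9]), array([ 70.3, 201.2]), np.float64(4.8)] zmed 0.0268 mean [ 460.7 -307.    31.7]
fence [array([531.7, 222.2]), array([  7.5, 157.4]), np.float64(88.4)] zmed 0.0536 mean [530.4 221.8  53.7]
stop [array([ 456. , -246.9]), array([13.4, 35.2]), np.float64(5.9)] zmed 0.0778 mean [ 455.7 -245.9   77.7]
pin [array([ 461.5, -308.3]), array([19.8, 18.8]), np.float64(89.8)] zmed 0.0588 mean [ 461.2 -308.5   58.9]
ball [array([ 466.8, -370.9]), array([18.5, 20. ]), np.float64(81.1)] zmed 0.0647 mean [ 466.7 -369.6   64. ]
slot line 529.28577 40.504623 dir 0.02266304 0.99974316 y range -0.03651144011199873 0.12158477946435356 194 width 11.792438838802344
180 [162, 164, 161, 142, 138, 137, 137, 138, 159, 189, 146, 108, 104, 115, 175, 195, 196, 158, 96, 134, 139, 140, 139, 139, 139, 148, 197, 190, 148, 191, 201, 197, 170, 198, 202, 202, 201, 200, 198, 177, 156, 194, 201, 201, 202, 202, 193, 134, 140, 143, 144, 143, 142, 143, 143]
190 [165, 166, 164, 141, 139, 13
[... 2597 characters left out ...]
51 148 135 122 111 164 189 192 191 192 190 190 192 185 163 144 141
  142 141 139 138 141 142]
 [151 150 150 148 145 139 114 154 179 188 189 192 181 178 160 148 142 144
  143 141 140 139 141 139]
 [148 148 149 150 148 146 139 129 123 150 162 176 142 126 141 145 143 145
  143 142 141 141 140 138]
 [146 148 148 147 146 147 145 142 141 144 148 149 143 139 142 142 143 143
  142 142 142 140 141 138]
 [145 147 147 146 145 146 145 144 143 144 145 145 145 142 142 143 143 141
  141 142 141 141 141 139]
 [144 147 148 147 144 145 144 144 143 144 144 145 145 143 143 142 142 142
  140 141 135 135 136 132]
 [144 148 145 145 145 144 143 143 145 144 140 141 136 137 138 139 144 140
  141 142 131 130 135 127]]
```

```bash
cat >> h.py <<'E'
def delta(x,y,z,yaw):
    o=bot.get_obs(); p=o["ee_pos"]; r=o["tcp_rot"]
    w=r[2]; dx,dy=x-p[0],y-p[1]
    turn=-((yaw-w+np.pi)%(2*np.pi)-np.pi)
    print("t",round(o["time"],2),"pos",p.round(4),"rot",r.round(3),"F",o["wrist_force"].round(1),"w",round(o["width"],4))
    print("tool shift now",np.round([1000*(np.cos(w)*dx+np.sin(w)*dy),1000*(np.sin(w)*dx-np.cos(w)*dy),1000*(p[2]-z)],1),"turn",round(turn,3),
     "after turn",np.round([1000*(np.cos(yaw)*dx+np.sin(yaw)*dy),1000*(np.sin(yaw)*dx-np.cos(yaw)*dy)],1))
E
python3 - <<'E'
from h import *
g=cv2.cvtColor(cv2.imread("pics/top0.png"),cv2.COLOR_BGR2GRAY).astype(float)
A=[]
for c in range(296,341):
    p=g[186:212,c]; i=np.argmin(p[7:16])+7
    th=(145+72)/2
    a=i
    while p[a]<th:a-=1
    a0=a+(p[a]-th)/(p[a]-p[a+1])
    b=i
    while p[b]<th:b+=1
    b0=b-(p[b]-th)/(p[b]-p[b-1])
    A.append(np.r_[ray("top",c,186+a0,.028)[:2],ray("top",c,186+b0,.028)[:2]])
A=np.array(A)*1000
for k in (0,2):
    f=np.polyfit(A[:,k+1],A[:,k],1); r=A[:,k]-np.polyval(f,A[:,k+1]); print("edge slope",f[0],"x at y60",np.polyval(f,60),"std",r.std())
for r in (185,200,212):
    p=g[r,285:300]; th=168; j=np.nonzero(p>th)[0].max(); u=285+j+(p[j]-th)/(p[j]-p[j+1])
    print("flange top outer",ray("top",u,r,.038)*1000)
    p=g[r,255:275]; print(ray("top",262,r,.054)[1],ray("top",263.5,r,.028)[1])
delta(.456,-.2465,.13,np.radians(95.2))
E
```

```text
edge slope 0.024344860747525957 x at y60 536.7525302571 std 0.37572521177433976
edge slope 0.024795793540790832 x at y60 520.756964963573 std 0.23597404624997917
flange top outer [568.82520491 125.83582964  38.        ]
0.21842519314056263 0.21698496868996084
flange top outer [520.43804977 126.1881722   38.        ]
0.2181909251834645 0.21676120234280055
flange top outer [481.92983805 125.88518854  38.        ]
0.21800450889380196 0.2165831425857689
t 0.1 pos [0.2166 0.5321 0.2379] rot [-3.14  -0.     2.755] F [-1.5  0.6 -0.2] w 0.0879
tool shift now [-515.4 -630.8  107.9] turn 1.093 after turn [-797.1  167.9]
```

>>> carry_out(rows="0.15 0 0 0 0.1214;0.15 0 0 0 0.1214;0.15 0 0 0 0.1214;0.15 0 0 0 0.1214;0.15 0 0 0 0.1214;0.15 0 0 0 0.1214;0.15 0 0 0 0.1214;0.15 0 0 0 0.1214;0.15 0 0 0 0.1214", squeeze=25)

```text
time: 0.85
ee_pos: [0.2167, 0.5323, 0.2382]
tcp_rot: [-3.141, 0.001, 1.656]
wrist_force: [1.0, -0.3, -0.0]
width: 0.0506
grasp_force: 0.0
```

>>> carry_out(rows="0.15 -40 8.4 0 0;0.15 -40 8.4 0 0;0.15 -40 8.4 0 0;0.15 -40 8.4 0 0;0.15 -40 8.4 0 0;0.15 -40 8.4 0 0;0.15 -40 8.4 0 0;0.15 -40 8.4 0 0;0.15 -40 8.4 0 0;0.15 -40 8.4 0 0")

```text
time: 1.68
ee_pos: [0.3368, 0.1401, 0.2386]
tcp_rot: [3.141, -0.0, 1.663]
wrist_force: [1.1, -0.4, 0.2]
width: 0.0505
grasp_force: 0.0
```

>>> carry_out(rows="0.15 -40 8.4 10 0;0.15 -40 8.4 10 0;0.15 -40 8.4 10 0;0.15 -40 8.4 10 0;0.15 -40 8.4 10 0;0.15 -40 8.4 10 0;0.15 -40 8.4 10 0;0.15 -40 8.4 10 0;0.15 -40 8.4 10 0;0.15 -37 8.4 10 0")

```text
time: 2.52
ee_pos: [0.4558, -0.2447, 0.1387]
tcp_rot: [-3.141, -0.0, 1.661]
wrist_force: [-0.1, 0.8, -0.8]
width: 0.0506
grasp_force: 0.0
```

Run:
```python
from h import *
delta(.456,-.2465,.049,np.radians(95.2))
p,d=bot.camera("side"); cv2.imwrite("pics/c.png",cv2.resize(p[130:350,200:460],None,fx=2.5,fy=2.5))
```

```text
t 2.52 pos [ 0.4558 -0.2447  0.1387] rot [-3.141 -0.     1.661] F [-0.1  0.8 -0.8] w 0.0506
tool shift now [-1.8  0.  89.7] turn -0.0 after turn [-1.8  0. ]
```

View pics/c.png

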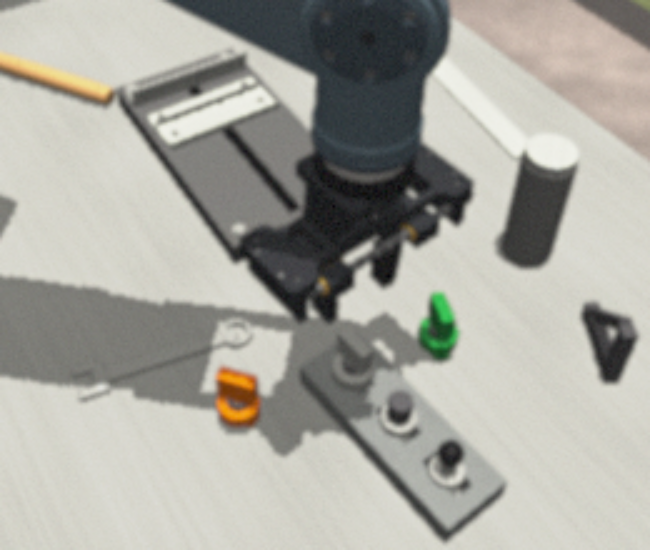

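The open gripper sits above the stop at (350,350), with its fingers on either side of the wing. The paths down past the green and orange pieces are free.

>>> carry_out(rows="0.15 -2 0 25 0;0.15 0 0 25 0;0.15 0 0 20 0;0.15 0 0 14 0;0.15 0 0 5 0;0.15 0 0 0 0")

```text
time: 3.07
ee_pos: [0.455, -0.2433, 0.0492]
tcp_rot: [-3.139, -0.003, 1.662]
wrist_force: [-0.2, 1.1, 0.5]
width: 0.0506
grasp_force: 0.0
```

>>> carry_out(rows="-1 0 0 0 0;-1 0 0 0 0;-1 0 0 0 0;-1 0 0 0 0;-1 0 0 0 0;-1 0 0 0 0;-1 0 0 0 0;-1 0 0 0 0", squeeze=30)

```text
time: 3.73
ee_pos: [0.4565, -0.2446, 0.0511]
tcp_rot: [3.141, 0.001, 1.662]
wrist_force: [0.1, -0.1, 4.0]
width: 0.0136
grasp_force: 30.0
```

>>> carry_out(rows="-1 0 0 -5 0;-1 0 0 -10 0;-1 0 0 -15 0;-1 0 0 -20 0;-1 0 0 -20 0;-1 0 0 -10 0;-1 0 0 0 0;-1 0 0 0 0")

```text
time: 4.4
ee_pos: [0.456, -0.2444, 0.1308]
tcp_rot: [3.141, 0.001, 1.662]
wrist_force: [-0.4, 0.7, -3.2]
width: 0.0137
grasp_force: 30.0
```

Run:
```python
from h import *
for i in range(3):
    bot.camera("top"); delta(.5288,.060,.13,np.pi/2-.0246)
```

```text
t 4.45 pos [ 0.4554 -0.2439  0.1298] rot [-3.141e+00 -1.000e-03  1.662e+00] F [-0.1 -0.6 -2.7] w 0.0136
tool shift now [ 2.960e+02  1.008e+02 -2.000e-01] turn 0.116 after turn [305.7  65.9]
t 4.5 pos [ 0.4552 -0.2437  0.1294] rot [-3.140e+00 -2.000e-03  1.662e+00] F [ 0.1  0.5 -2.8] w 0.0136
tool shift now [295.7 101.   -0.6] turn 0.116 after turn [305.4  66.1]
t 4.55 pos [ 0.4552 -0.2436  0.1292] rot [-3.140e+00 -2.000e-03  1.662e+00] F [-0.5  0.4 -2.3] w 0.014
tool shift now [295.7 101.   -0.8] turn 0.116 after turn [305.4  66.2]
```

>>> carry_out(rows="-1 0 0 0 0.06;-1 0 0 0 0.056;-1 38 8.2 0 0;-1 38 8.2 0 0;-1 38 8.2 0 0;-1 38 8.2 0 0;-1 38 8.2 0 0;-1 38 8.2 0 0;-1 38 8.2 0 0;-1 39 8.6 0 0")

```text
time: 5.38
ee_pos: [0.5288, 0.0608, 0.1294]
tcp_rot: [-3.139, -0.0, 1.546]
wrist_force: [0.6, -0.5, -2.8]
width: 0.0139
grasp_force: 30.0
```

>>> carry_out(rows="-1 0 0 10 0;-1 0 0 10 0;-1 0 0 5 0;-1 0 0 0 0;-1 0 0 0 0;-1 0 0 0 0")

```text
time: 5.88
ee_pos: [0.5296, 0.0576, 0.1056]
tcp_rot: [-3.141, 0.0, 1.544]
wrist_force: [-0.2, -0.1, -2.1]
width: 0.0137
grasp_force: 30.0
```

Run:
```python
from h import *
for i in range(3):
    delta(.5288,.060,.09,np.pi/2-.0246)
    if i<2:
        n=("side","top")[i]; p,d=bot.camera(n); cv2.imwrite(f"pics/{n}1.png",p); np.save(n+"1.npy",d)
s=cv2.imread("pics/side1.png");u,v=px("side",(.529,.06,.05)); u,v=int(u),int(v)
cv2.imwrite("pics/d.png",cv2.resize(s[v-60:v+60,u-80:u+80],None,fx=5,fy=5,interpolation=cv2.INTER_CUBIC)); print(u,v)
```

```text
t 5.88 pos [0.5296 0.0576 0.1056] rot [-3.141  0.     1.544] F [-0.2 -0.1 -2.1] w 0.0137
tool shift now [ 2.4 -0.8 15.6] turn -0.002 after turn [ 2.4 -0.8]
t 5.93 pos [0.5298 0.0577 0.1059] rot [3.141 0.    1.544] F [ 0.8 -0.5 -2.1] w 0.0134
tool shift now [ 2.2 -1.1 15.9] turn -0.002 after turn [ 2.2 -1.1]
t 5.98 pos [0.5299 0.0579 0.106 ] rot [3.141 0.    1.545] F [ 0.2  0.1 -2.1] w 0.0136
tool shift now [ 2.1 -1.2 16. ] turn -0.002 after turn [ 2.1 -1.2]
300 186
```

View pics/d.png

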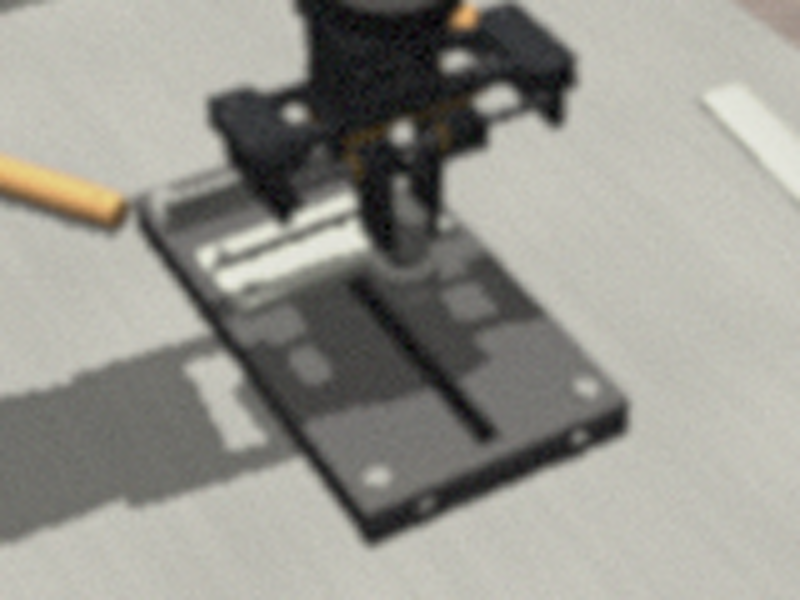

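The picture shows the stop held upright over the slot at about (405,250), with the slot line running from (350,280) to (490,440) towards the camera. I'll lower it close to the plate and feel for the mouth.

>>> carry_out(rows="-1 0 0 15 0;-1 0 0 12 0;-1 0 0 8 0;-1 0 0 0 0;-1 0 0 0 0;-1 0 0 0 0")

```text
time: 6.48
ee_pos: [0.5298, 0.0589, 0.0709]
tcp_rot: [3.141, 0.0, 1.546]
wrist_force: [0.7, -0.4, -1.8]
width: 0.0137
grasp_force: 30.0
```

Run:
```python
from h import *
for i in range(4):
    delta(.5288,.060,.066,np.pi/2-.0246); 
    if i<3: p,d=bot.camera(("side","top","side")[i])
    if i==0:
        P=pts("side",d); z=P[...,2]; 
        for lo,hi in((.031,.041),(.042,.062)):
            m=(d>0)&(z>lo)&(z<hi)&(abs(P[...,0]-.529)<.03)&(abs(P[...,1]-.058)<.03); q=P[m]*1000
            print(lo,len(q),q.mean(0).round(1) if len(q) else 0,np.percentile(q,[2,98],0).round(1) if len(q) else 0)
u,v=px("side",(.529,.06,.05)); u,v=int(u),int(v)
cv2.imwrite("pics/e.png",cv2.resize(p[v-40:v+40,u-50:u+50],None,fx=7,fy=7,interpolation=cv2.INTER_CUBIC)); print(u,v)
```

```text
t 6.48 pos [0.5298 0.0589 0.0709] rot [3.141 0.    1.546] F [ 0.7 -0.4 -1.8] w 0.0137
tool shift now [ 1.1 -1.   4.9] turn -0.0 after turn [ 1.1 -1. ]
0.031 17 [526.3  37.7  36.4] [[519.7  35.3  31.8]
 [534.5  44.2  40.8]]
0.042 95 [521.6  43.7  55. ] [[508.1  33.5  44.2]
 [543.7  61.3  61.1]]
t 6.53 pos [0.53   0.0589 0.0711] rot [3.141 0.    1.546] F [-0.8  0.9 -2.2] w 0.0139
tool shift now [ 1.1 -1.2  5.1] turn 0.0 after turn [ 1.1 -1.2]
t 6.58 pos [0.5301 0.0589 0.0712] rot [3.14  0.    1.546] F [-0.6  0.  -1.7] w 0.0135
tool shift now [ 1.  -1.3  5.2] turn 0.0 after turn [ 1.  -1.3]
t 6.63 pos [0.5301 0.0589 0.0712] rot [3.14  0.    1.546] F [ 0.  -0.1 -3.1] w 0.014
tool shift now [ 1.1 -1.3  5.2] turn 0.0 after turn [ 1.1 -1.3]
300 186
```

View pics/e.png

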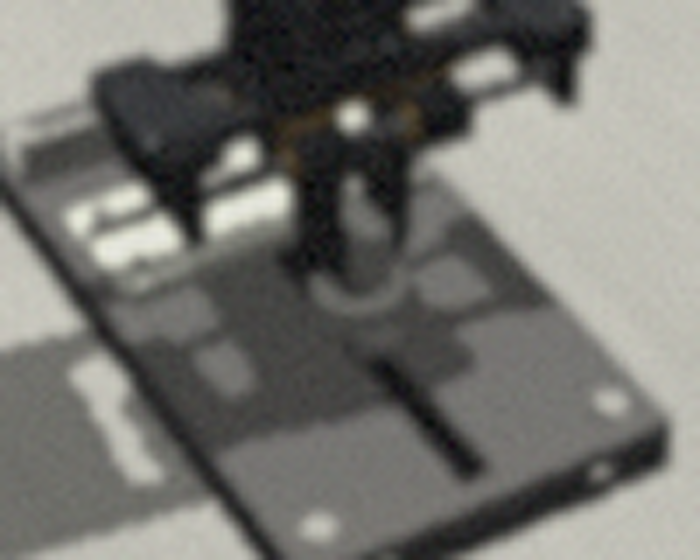

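The head's dark end shows at (360,335), just above the slot and in line with it as far as can be seen. I'll descend gently.

>>> carry_out(rows="-1 0 -0.5 2 0;-1 0 -0.5 2 0;-1 0 0 1 0;-1 0 0 1 0;-1 0 0 1 0;-1 0 0 0 0;-1 0 0 0 0")

```text
time: 7.22
ee_pos: [0.5293, 0.0589, 0.0637]
tcp_rot: [3.14, 0.0, 1.546]
wrist_force: [4.1, -0.7, -3.1]
width: 0.014
grasp_force: 30.0
```

>>> carry_out(rows="-1 0 0.3 1 0;-1 0 0 1 0;-1 0 0 0 0;-1 0 0 0 0")

```text
time: 7.55
ee_pos: [0.5293, 0.0589, 0.0616]
tcp_rot: [3.141, 0.0, 1.546]
wrist_force: [5.2, 0.1, -3.0]
width: 0.014
grasp_force: 30.0
```

>>> carry_out(rows="-1 0 0.5 1 0;-1 0 0 1 0;-1 0 0 1 0;-1 0 0 0 0;-1 0 0 0 0")

```text
time: 7.97
ee_pos: [0.5294, 0.0589, 0.0584]
tcp_rot: [3.142, 0.0, 1.546]
wrist_force: [3.8, 0.4, -3.4]
width: 0.0141
grasp_force: 30.0
```

>>> carry_out(rows="-1 0 0.4 2 0;-1 0 0 2 0;-1 0 0 1 0;-1 0 0 0.5 0;-1 0 0 0 0;-1 0 0 0 0")

```text
time: 8.47
ee_pos: [0.5296, 0.059, 0.0532]
tcp_rot: [-3.141, -0.0, 1.546]
wrist_force: [0.0, 0.3, 2.0]
width: 0.0137
grasp_force: 30.0
```

>>> carry_out(rows="-1 0 0 0.7 0;-1 0 0 0 0;-1 0 0 0 0")

```text
time: 8.72
ee_pos: [0.5296, 0.059, 0.0525]
tcp_rot: [-3.141, -0.0, 1.546]
wrist_force: [0.4, 0.6, 3.5]
width: 0.0135
grasp_force: 30.0
```

>>> carry_out(rows="-1 3 0 0 0;-1 5 0 0 0;-1 6 0 0 0;-1 6 0 0 0;-1 6 0 0 0;-1 6 0 0 0;-1 5 0 0 0;-1 3 0 0 0;-1 0 0 0 0;-1 0 0 0 0")

```text
time: 9.55
ee_pos: [0.5307, 0.0999, 0.0524]
tcp_rot: [-3.142, -0.001, 1.546]
wrist_force: [0.3, 2.5, 3.8]
width: 0.0136
grasp_force: 30.0
```

>>> carry_out(rows="-1 1.5 0 0 0;-1 1.5 0 0 0;-1 1.5 0 0 0;-1 1.5 0 0 0;-1 1.5 0 0 0;-1 1.5 0 0 0;-1 1.5 0 0 0;-1 1.5 0 0 0")

```text
time: 10.22
ee_pos: [0.531, 0.1105, 0.0524]
tcp_rot: [-3.142, 0.001, 1.546]
wrist_force: [0.4, -5.8, 4.9]
width: 0.0137
grasp_force: 30.0
```

>>> carry_out(rows="-1 1.5 0 0 0;-1 1.5 0 0 0;-1 1.5 0 0 0;-1 1.5 0 0 0;-1 1.5 0 0 0")

```text
time: 10.63
ee_pos: [0.5312, 0.118, 0.0524]
tcp_rot: [-3.141, 0.001, 1.546]
wrist_force: [-0.4, -6.1, 3.5]
width: 0.0136
grasp_force: 30.0
```

>>> carry_out(rows="-1 1 0 0 0;-1 1 0 0 0;-1 1 0 0 0;-1 1 0 0 0")

```text
time: 10.97
ee_pos: [0.5313, 0.122, 0.0524]
tcp_rot: [-3.141, 0.001, 1.546]
wrist_force: [-1.0, -5.5, 3.5]
width: 0.0137
grasp_force: 30.0
```

>>> carry_out(rows="-1 1 0 0 0;-1 1 0 0 0;-1 1 0 0 0")

```text
time: 11.22
ee_pos: [0.5314, 0.125, 0.0524]
tcp_rot: [-3.141, 0.001, 1.546]
wrist_force: [1.1, -6.2, 3.6]
width: 0.0134
grasp_force: 30.0
```

>>> carry_out(rows="-1 0.7 0 0 0;-1 0.7 0 0 0")

```text
time: 11.38
ee_pos: [0.5314, 0.1264, 0.0523]
tcp_rot: [-3.141, 0.001, 1.546]
wrist_force: [-0.4, -5.5, 4.3]
width: 0.0143
grasp_force: 30.0
```

>>> carry_out(rows="-1 0.7 0 0 0;-1 0.3 0 0 0")

```text
time: 11.55
ee_pos: [0.5314, 0.1274, 0.0524]
tcp_rot: [-3.141, 0.001, 1.546]
wrist_force: [-0.2, -6.2, 4.1]
width: 0.0137
grasp_force: 30.0
```

>>> carry_out(rows="-1 0.5 0 0 0;-1 0.5 0 0 0")

```text
time: 11.72
ee_pos: [0.5314, 0.1283, 0.0524]
tcp_rot: [-3.141, 0.001, 1.546]
wrist_force: [-0.6, -5.3, 3.7]
width: 0.0138
grasp_force: 30.0
```

>>> carry_out(rows="-1 0.5 0 0 0;-1 0.3 0 0 0")

```text
time: 11.88
ee_pos: [0.5315, 0.1292, 0.0523]
tcp_rot: [-3.141, 0.001, 1.546]
wrist_force: [-0.1, -5.8, 3.5]
width: 0.0136
grasp_force: 30.0
```

>>> carry_out(rows="-1 0.5 0 0 0;-1 0.3 0 0 0")

```text
time: 12.05
ee_pos: [0.5315, 0.1299, 0.0523]
tcp_rot: [-3.141, 0.001, 1.546]
wrist_force: [-0.4, -6.2, 3.7]
width: 0.014
grasp_force: 30.0
```

Still sliding freely, so I'll continue in small steps.

>>> carry_out(rows="-1 0.4 0 0 0;-1 0.3 0 0 0")

```text
time: 12.22
ee_pos: [0.5315, 0.1305, 0.0523]
tcp_rot: [-3.141, 0.001, 1.546]
wrist_force: [-0.7, -7.1, 4.1]
width: 0.0135
grasp_force: 30.0
```

>>> carry_out(rows="-1 0.4 0 0 0;-1 0.3 0 0 0")

```text
time: 12.38
ee_pos: [0.5314, 0.1308, 0.0523]
tcp_rot: [-3.141, 0.002, 1.547]
wrist_force: [-1.0, -8.1, 3.9]
width: 0.0137
grasp_force: 30.0
```

>>> carry_out(rows="-1 0.4 0 0 0;-1 0.3 0 0 0")

```text
time: 12.55
ee_pos: [0.5315, 0.1315, 0.0523]
tcp_rot: [-3.141, 0.002, 1.546]
wrist_force: [-0.5, -7.9, 4.6]
width: 0.0135
grasp_force: 30.0
```

Run:
```python
from h import *
p,d=bot.camera("top"); cv2.imwrite("pics/top2.png",p); g=cv2.cvtColor(p,cv2.COLOR_BGR2GRAY)
for r in (176,179,182,185,210,213,216,219): print(r,g[r,255:300].tolist())
delta(.53,.13,.05,1.546)
```

```text
176 [99, 98, 100, 98, 96, 64, 52, 94, 102, 104, 102, 105, 102, 102, 103, 103, 102, 102, 104, 103, 104, 104, 105, 103, 103, 103, 103, 103, 102, 104, 107, 106, 105, 105, 107, 104, 105, 104, 96, 65, 78, 95, 98, 99, 98]
179 [98, 98, 99, 99, 94, 52, 55, 103, 111, 115, 114, 114, 114, 115, 116, 116, 116, 116, 115, 115, 116, 117, 116, 116, 116, 117, 117, 116, 117, 116, 117, 117, 117, 119, 117, 117, 119, 118, 106, 75, 110, 102, 98, 98, 98]
182 [97, 97, 98, 100, 94, 45, 59, 117, 132, 132, 132, 133, 132, 132, 135, 134, 133, 135, 135, 134, 135, 134, 135, 136, 136, 136, 137, 137, 138, 137, 138, 139, 137, 136, 140, 139, 140, 139, 132, 74, 99, 99, 97, 98, 98]
185 [98, 98, 97, 97, 92, 43, 59, 122, 137, 139, 139, 137, 139, 137, 138, 138, 138, 138, 136, 137, 137, 138, 137, 138, 137, 137, 137, 136, 137, 138, 137, 137, 136, 137, 136, 135, 136, 135, 131, 87, 99, 100, 98, 99, 98]
210 [98, 97, 94, 44, 30, 30, 29, 32, 50, 113, 135, 136, 137, 134, 116, 89, 105, 135, 137, 137, 139, 139, 130, 74, 72, 75, 126, 133, 131, 101, 78, 73, 73, 73, 73, 76, 79, 79, 75, 137, 107, 99, 100, 98, 100]
213 [97, 97, 92, 40, 30, 32, 32, 35, 64, 130, 132, 132, 135, 135, 119, 113, 144, 198, 204, 204, 203, 200, 180, 83, 68, 81, 132, 148, 192, 145, 144, 145, 145, 146, 146, 140, 110, 82, 66, 107, 100, 99, 98, 100, 98]
216 [98, 97, 84, 39, 32, 31, 32, 37, 81, 114, 84, 92, 132, 136, 119, 113, 146, 202, 204, 155, 102, 87, 81, 78, 80, 81, 82, 79, 83, 79, 82, 83, 85, 83, 82, 83, 81, 81, 81, 71, 97, 99, 98, 100, 98]
219 [99, 95, 62, 33, 29, 31, 32, 50, 110, 127, 130, 129, 131, 132, 115, 117, 141, 195, 191, 111, 80, 79, 80, 79, 81, 81, 81, 81, 81, 81, 81, 82, 82, 84, 83, 83, 83, 80, 78, 72, 94, 97, 99, 97, 99]
t 12.6 pos [0.5315 0.1315 0.0523] rot [-3.141e+00  2.000e-03  1.546e+00] F [-0.8 -7.9  3.6] w 0.0137
tool shift now [-1.5 -1.4  2.3] turn 0.0 after turn [-1.5 -1.4]
```

Force is rising, which fits one corner touching the fence and the sheet squaring up. Continuing to about 15 N.

>>> carry_out(rows="-1 0.4 0 0 0;-1 0 0 0 0")

```text
time: 12.77
ee_pos: [0.5315, 0.1319, 0.0523]
tcp_rot: [-3.141, 0.002, 1.546]
wrist_force: [-0.3, -7.9, 4.5]
width: 0.0136
grasp_force: 30.0
```

>>> carry_out(rows="-1 0.4 0 0 0;-1 0 0 0 0")

```text
time: 12.93
ee_pos: [0.5315, 0.132, 0.0523]
tcp_rot: [-3.141, 0.002, 1.547]
wrist_force: [-1.2, -9.8, 5.0]
width: 0.0142
grasp_force: 30.0
```

>>> carry_out(rows="-1 0.3 0 0 0;-1 0 0 0 0")

```text
time: 13.1
ee_pos: [0.5315, 0.1321, 0.0523]
tcp_rot: [-3.141, 0.003, 1.547]
wrist_force: [-0.6, -10.8, 4.2]
width: 0.0138
grasp_force: 30.0
```

>>> carry_out(rows="-1 0.4 0 0 0;-1 0 0 0 0")

```text
time: 13.27
ee_pos: [0.5315, 0.1322, 0.0523]
tcp_rot: [-3.141, 0.003, 1.547]
wrist_force: [-1.1, -11.8, 3.9]
width: 0.0136
grasp_force: 30.0
```

>>> carry_out(rows="-1 0.4 0 0 0;-1 0 0 0 0")

```text
time: 13.43
ee_pos: [0.5315, 0.1323, 0.0523]
tcp_rot: [-3.141, 0.004, 1.547]
wrist_force: [-1.4, -12.2, 4.8]
width: 0.0137
grasp_force: 30.0
```

>>> carry_out(rows="-1 0.3 0 0 0;-1 0 0 0 0")

```text
time: 13.6
ee_pos: [0.5315, 0.1324, 0.0523]
tcp_rot: [-3.141, 0.004, 1.547]
wrist_force: [-0.7, -13.2, 5.0]
width: 0.0139
grasp_force: 30.0
```

>>> carry_out(rows="-1 0.4 0 0 0;-1 0 0 0 0")

```text
time: 13.77
ee_pos: [0.5315, 0.1327, 0.0523]
tcp_rot: [-3.141, 0.004, 1.547]
wrist_force: [-0.2, -14.1, 4.6]
width: 0.0138
grasp_force: 30.0
```

>>> carry_out(rows="-1 0.4 0 0 0;-1 0 0 0 0;-1 0 0 0 0")

```text
time: 14.02
ee_pos: [0.5315, 0.133, 0.0522]
tcp_rot: [-3.141, 0.004, 1.547]
wrist_force: [-0.6, -15.0, 4.6]
width: 0.0133
grasp_force: 30.0
```

Run:
```python
from h import *
p,d=bot.camera("top"); cv2.imwrite("pics/top3.png",p); g=cv2.cvtColor(p,cv2.COLOR_BGR2GRAY).astype(float)
L=[];Rr=[]
for r in range(174,224):
    q=g[r,255:272]; i=np.argmin(q[:9])
    hi=np.median(q[9:13]); lo=q.min(); th=(hi+lo)/2
    b=9
    while q[b]>th: b-=1
    L.append((r,255+b+(th-q[b])/(q[b+1]-q[b])))
L=np.array(L); P=np.array([ray("top",u,r,.031)[:2]*1000 for r,u in L])
k=(abs(P[:,1]-np.median(P[:,1]))<4); f=np.polyfit(P[k,0],P[k,1],1); r=P[k,1]-np.polyval(f,P[k,0]); k2=abs(r)<1
f=np.polyfit(P[k][k2,0],P[k][k2,1],1); print("sheet back edge slope",f,"(square -0.0246) y at x=530",np.polyval(f,530),k2.sum())
for r in (178,184): 
    q=g[r,285:300]; print(q)
q=g[176:184]
crop=p[165:235,240:320]; cv2.imwrite("pics/f.png",cv2.resize(crop,None,fx=8,fy=8,interpolation=cv2.INTER_CUBIC))
```

```text
sheet back edge slope [4.37726794e-02 2.00381203e+02] (square -0.0246) y at x=530 223.58072337936287 29
[110. 110. 113. 115. 114. 113. 113. 104.  74. 110. 101.  97.  98.  98.
  97.]
[140. 140. 139. 140. 139. 140. 140. 135.  87. 100.  99.  98.  98.  97.
  97.]
```

View pics/f.png

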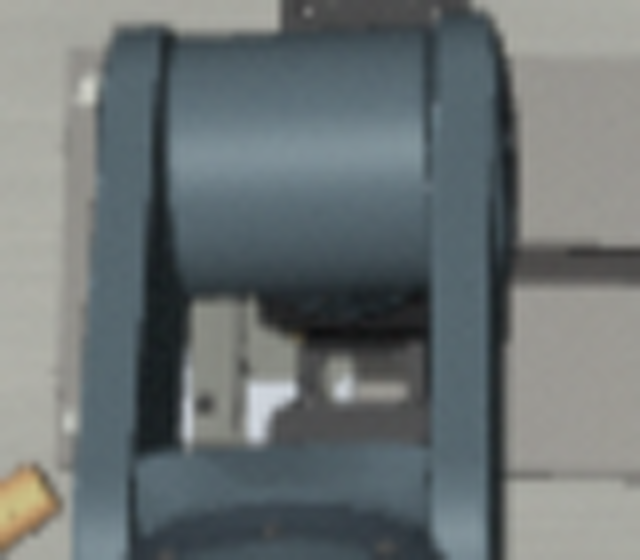

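The arm hides the plate from the top camera, so that edge fit measured the arm, not the sheet. I'll use the side view.

Run:
```python
from h import *
p,d=bot.camera("side"); cv2.imwrite("pics/side3.png",p)
u,v=px("side",(.53,.17,.03)); u,v=int(u),int(v); print(u,v)
cv2.imwrite("pics/g.png",cv2.resize(p[v-40:v+40,u-50:u+50],None,fx=7.9,fy=7.4,interpolation=cv2.INTER_CUBIC))
# predicted corners if square & home
a=.0246; X=np.array([np.cos(a),-np.sin(a)]);Y=np.array([np.sin(a),np.cos(a)]); O=np.array([.5288+.157*a,.217])
for nm,x,y,z in(("flangeL",-.075,-.07,.038),("flangeR",.075,-.07,.038),("backL",-.075,0,.031),("backR",.075,0,.031)):
    w=O+x*X+y*Y; q=px("side",(*w,z)); print(nm,np.round(q,1),"crop",np.round([(q[0]-u+50)*7.9,(q[1]-v+40)*7.4]))
```

```text
282 172
flangeL [264.2 182.1] crop [254. 370.]
flangeR [307.5 166.1] crop [596. 252.]
backL [254.9 171.3] crop [181. 291.]
backR [296.9 156.5] crop [513. 181.]
```

View pics/g.png

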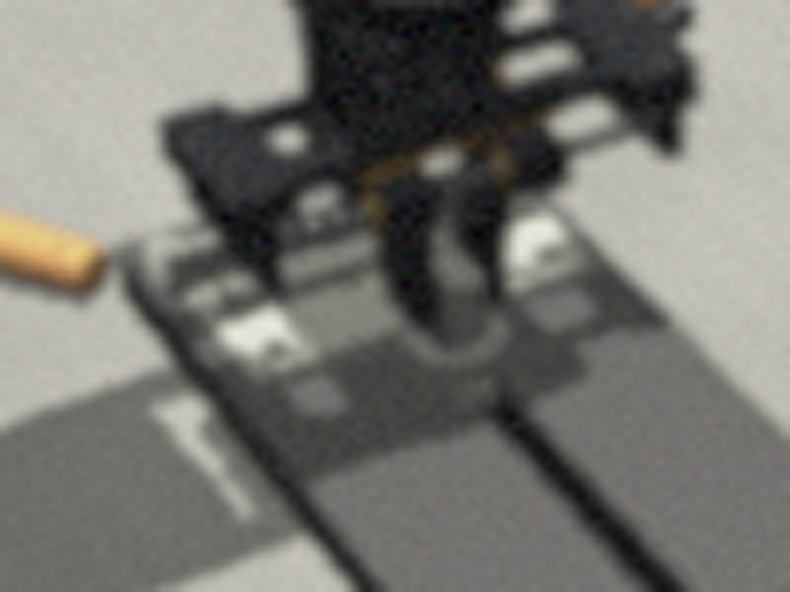

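The flange's left corner (245,365) and back-left corner (190,290) match the predicted home pose within about 1 px. The right corner is unclear, so I'll push a little further, well under 30 N.

>>> carry_out(rows="-1 0.4 0 0 0;-1 0 0 0 0;-1 0 0 0 0")

```text
time: 14.37
ee_pos: [0.5315, 0.1333, 0.0522]
tcp_rot: [-3.141, 0.004, 1.547]
wrist_force: [-1.9, -17.2, 4.8]
width: 0.0142
grasp_force: 30.0
```

>>> carry_out(rows="-1 0.4 0 0 0;-1 0 0 0 0;-1 0 0 0 0")

```text
time: 14.62
ee_pos: [0.5315, 0.1336, 0.0523]
tcp_rot: [-3.141, 0.004, 1.547]
wrist_force: [-0.4, -15.4, 5.5]
width: 0.0139
grasp_force: 30.0
```

>>> carry_out(rows="-1 0.4 0 0 0;-1 0 0 0 0;-1 0 0 0 0")

```text
time: 14.87
ee_pos: [0.5315, 0.134, 0.0522]
tcp_rot: [-3.141, 0.005, 1.547]
wrist_force: [-1.3, -15.9, 5.6]
width: 0.0141
grasp_force: 30.0
```

```bash
cat > fl.py <<'E'
from h import *
def flange(p,ends=True):
    g=cv2.GaussianBlur(cv2.cvtColor(p,cv2.COLOR_BGR2GRAY),(3,3),0).astype(float); out=[]
    for y0 in (.135,):
      for x in np.r_[np.arange(.462,.484,.003),np.arange(.578,.60,.003)]:
        # walk along world y at z=.038, from sheet toward free end; strongest gradient
        ys=np.arange(.175,.105,-.0005); I=np.array([g[int(round(v)),int(round(u))] for u,v in [px("side",(x,y,.038)) for y in ys]])
        uv=np.array([px("side",(x,y,.038)) for y in ys],np.float32)
        I=cv2.remap(g.astype(np.float32),uv[:,0].copy(),uv[:,1].copy(),cv2.INTER_LINEAR).ravel()
        I=np.convolve(I,np.ones(5)/5,'same'); dI=(I[6:]-I[:-6])[5:-5]; k=np.argmin(dI); out.append((x*1000,ys[k+8]*1000,dI[k]))
    return np.array(out)
E
python3 - <<'E'
from fl import *
np.set_printoptions(suppress=True,precision=1)
p,d=bot.camera("side"); cv2.imwrite("pics/side4.png",p)
print(flange(cv2.imread("pics/side0.png")).T); print(flange(cv2.imread("pics/side3.png")).T);print(flange(p).T)
E
```

```text
Traceback (most recent call last):
  File "fl.py", line 8, in flange
    uv=np.array([px("side",(x,y,.038)) for y in ys],np.float32)
                 ~~^^^^^^^^^^^^^^^^^^^
  File "h.py", line 12, in px
    R,t,f,cx,cy=cam(n); c=R@np.array(X)+t; return f*c[0]/c[2]+cx,f*c[1]/c[2]+cy
                ~~~^^^
  File "h.py", line 4, in cam
    m=bot.camera_model(n); R=np.array(m["R"]);t=np.array(m["t"]);f=200/np.tan(np.radians(m["fov_y"])/2)
ValueError: time passes only in moves, steps and waits
```

Too many camera_model calls, so I'll cache the model and drop the duplicate projection line.

```bash
sed -i 's/^def cam(n):/import functools\n@functools.cache\ndef cam(n):/' h.py; sed -i '/I=np.array(\[g\[int/d; s/^\(        # walk.*\)$/\1\n        ys=np.arange(.175,.105,-.0005)/' fl.py
python3 - <<'E'
from fl import *
np.set_printoptions(suppress=True,precision=1)
p,d=bot.camera("side"); cv2.imwrite("pics/side4.png",p)
print(flange(cv2.imread("pics/side0.png")).T); print(flange(cv2.imread("pics/side3.png")).T);print(flange(p).T)
E
```

```text
[[462.  465.  468.  471.  474.  477.  480.  483.  578.  581.  584.  587.
  590.  593.  596.  599. ]
 [121.  120.  121.5 121.  120.5 122.  121.  121.5 120.  121.  121.  120.
  121.  121.5 121.  124. ]
 [-30.2 -29.1 -28.8 -30.  -28.2 -29.8 -31.3 -29.4 -30.2 -28.4 -29.3 -27.3
  -27.  -28.9 -27.7 -21.8]]
[[462.  465.  468.  471.  474.  477.  480.  483.  578.  581.  584.  587.
  590.  593.  596.  599. ]
 [160.5 163.  163.5 165.  146.  145.5 147.5 146.  142.5 159.5 159.5 161.
  162.5 163.  162.  166. ]
 [-21.8 -22.2 -22.4 -19.5 -17.2 -16.5 -15.9 -14.6 -14.7 -15.4 -18.8 -22.
  -21.5 -22.3 -21.7 -19.5]]
[[462.  465.  468.  471.  474.  477.  480.  483.  578.  581.  584.  587.
  590.  593.  596.  599. ]
 [160.5 163.5 164.5 165.  164.  144.5 145.  146.  155.  159.  159.  161.
  163.  163.5 163.  166. ]
 [-21.8 -22.6 -22.5 -19.6 -16.1 -16.7 -15.1 -15.6 -15.9 -16.  -19.1 -22.
  -23.  -24.3 -22.3 -22.4]]
```

```bash
sed -i 's/np.arange(.175,.105,-.0005)/np.arange(.160,.132,-.0005)/g' fl.py
python3 - <<'E'
from fl import *
np.set_printoptions(suppress=True,precision=1)
for n in (3,4):
    f=flange(cv2.imread(f"pics/side{n}.png")); print(f.T)
    a=f[:8];b=f[8:14]; print("slope",(np.median(b[:,1])-np.median(a[:,1]))/(b[:,0].mean()-a[:,0].mean()))
E
```

```text
[[462.  465.  468.  471.  474.  477.  480.  483.  578.  581.  584.  587.
  590.  593.  596.  599. ]
 [156.  145.5 144.5 145.5 146.  145.5 147.5 146.  142.5 155.  156.  142.
  142.  141.5 143.5 143.5]
 [-13.6 -13.  -16.1 -15.2 -17.2 -16.5 -15.9 -14.6 -14.7 -14.9 -14.8 -14.3
  -14.7 -13.4 -12.   -9.7]]
slope -0.030973451327433628
[[462.  465.  468.  471.  474.  477.  480.  483.  578.  581.  584.  587.
  590.  593.  596.  599. ]
 [156.  145.5 144.5 145.5 145.5 144.5 145.  146.  155.  156.  156.  142.
  142.  141.5 143.5 143.5]
 [-12.9 -14.5 -16.5 -14.2 -15.7 -16.7 -15.1 -15.6 -15.9 -15.7 -15.2 -14.8
  -15.2 -13.  -12.2  -9.5]]
slope 0.02654867256637168
```

The flange foot now runs from about 145.4 mm (left) to 142.3 mm (right), a slope of -0.028 against -0.0246 for square. It did not change over the last 1 mm of command, so the sheet is home and the pads are sliding on the wing. I'll unload, let go, lift and locate the stop, so the twist is about its axis.

>>> carry_out(rows="-1 -1 0 0 0;-1 -1 0 0 0;-1 0 0 0 0;-1 0 0 0 0")

```text
time: 15.3
ee_pos: [0.5315, 0.1336, 0.0523]
tcp_rot: [-3.141, 0.002, 1.546]
wrist_force: [-0.7, -8.0, 3.9]
width: 0.0138
grasp_force: 30.0
```

>>> carry_out(rows="-0.4 0 0 0 0;-0.4 0 0 0 0;-0.4 0 0 0 0;-0.4 0 0 0 0;-0.4 0 0 -10 0;-0.4 0 0 -30 0;-0.4 0 0 -40 0;-0.4 0 0 -40 0")

```text
time: 15.97
ee_pos: [0.5304, 0.1349, 0.1734]
tcp_rot: [-3.139, -0.0, 1.546]
wrist_force: [1.1, -0.2, 1.0]
width: 0.0266
grasp_force: 0.0
```

>>> carry_out(rows="-0.4 -40 0 0 0;-0.4 -40 0 0 0;-0.4 -40 0 0 0;-0.4 -40 0 0 0;-0.4 -40 0 0 0;-0.4 0 0 0 0;-0.4 0 0 0 0")

```text
time: 16.55
ee_pos: [0.5267, -0.0671, 0.1731]
tcp_rot: [3.141, -0.0, 1.542]
wrist_force: [-0.3, 0.3, -1.0]
width: 0.0265
grasp_force: 0.0
```

Run:
```python
from fl import *
np.set_printoptions(suppress=True,precision=1)
from m import comp,box
p,d=bot.camera("top"); cv2.imwrite("pics/top5.png",p); P=pts("top",d);z=P[...,2];ok=(d>0)&(z<.095)
u,v=map(int,px("top",(.531,.131,.08))); print(u,v)
comp(ok&box(v-14,v+14,u-14,u+14)&(z>.068),P,"wing")
s,_=bot.camera("side"); cv2.imwrite("pics/side5.png",s); print(flange(s).T[:2])
g=cv2.cvtColor(p,cv2.COLOR_BGR2GRAY)
for r in (178,183,211,216): print(r,g[r,258:295].tolist())
cv2.imwrite("pics/i.png",np.hstack([cv2.resize(p[160:235,240:320],(400,375),interpolation=cv2.INTER_CUBIC),cv2.resize(s[135:210,240:320],(400,375),interpolation=cv2.INTER_CUBIC)]))
delta(.531,.131,.13,1.546)
```

```text
288 195
wing [array([529.4, 129.1]), array([34.7, 13.4]), np.float64(89.1)] zmed 0.0794 mean [529.4 129.   79.3]
[[462.  465.  468.  471.  474.  477.  480.  483.  578.  581.  584.  587.
  590.  593.  596.  599. ]
 [146.  146.  145.  146.5 146.5 146.5 147.  146.5 156.  145.5 148.5 147.
  146.5 149.5 149.5 149.5]]
178 [203, 204, 204, 202, 164, 122, 198, 184, 123, 132, 202, 209, 202, 177, 205, 209, 210, 209, 204, 139, 120, 144, 203, 208, 209, 208, 186, 103, 141, 149, 146, 148, 148, 149, 149, 147, 149]
183 [150, 196, 205, 199, 138, 140, 202, 209, 209, 208, 209, 203, 167, 131, 176, 206, 210, 209, 211, 210, 211, 209, 210, 210, 210, 209, 202, 139, 147, 149, 150, 149, 151, 150, 149, 150, 149]
211 [191, 206, 203, 166, 121, 199, 209, 210, 210, 209, 210, 201, 138, 178, 208, 211, 210, 209, 210, 210, 210, 209, 209, 210, 207, 190, 150, 151, 151, 152, 150, 153, 151, 151, 151, 153, 152]
216 [207, 205, 200, 139, 141, 199, 171, 144, 155, 204, 206, 174, 183, 207, 209, 209, 209, 204, 154, 124, 154, 205, 209, 210, 208, 188, 128, 148, 150, 151, 150, 151, 153, 152, 153, 152, 152]
t 16.65 pos [ 0.5 -0.1  0.2] rot [ 3.1 -0.   1.5] F [-0.   0.2 -0.4] w 0.0261
tool shift now [195.7  -0.5  42.7] turn -0.0 after turn [195.7  -0.5]
```

View pics/i.png

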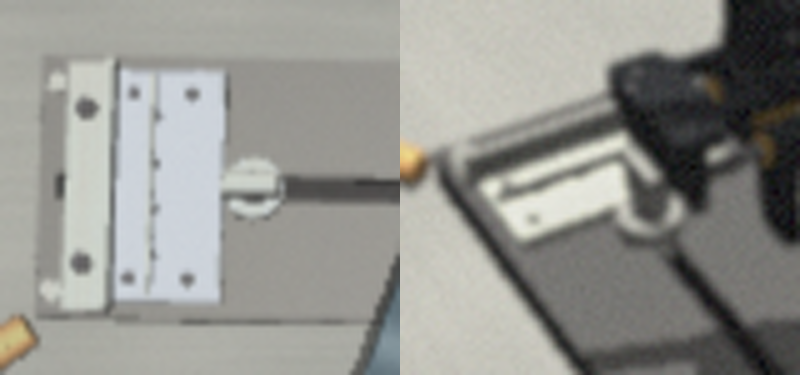

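The top view (left half) shows the sheet flush with the fence, both edges at the same slope, and the stop snug on the flange at (252,188) in the crop. The side view agrees. The stop axis is about 4–5 mm behind the old TCP, so I'll regrip it centred.

>>> carry_out(rows="-0.2 38.9 0 0 0;-0.2 38.9 0 0 0;-0.2 38.9 0 0 0;-0.2 38.9 0 0 0;-0.2 38.8 0 0 0;-0.2 0 0 0 0;-0.2 0 0 0 0;-0.2 0 0 0 0;-0.2 0 0 0 0")

```text
time: 17.4
ee_pos: [0.5312, 0.129, 0.1724]
tcp_rot: [-3.141, 0.0, 1.546]
wrist_force: [-1.0, -0.1, -0.3]
width: 0.0354
grasp_force: 0.0
```

>>> carry_out(rows="-0.2 0 0 30 0;-0.2 0 0 30 0;-0.2 0 0 28 0;-0.2 0 0 20 0;-0.2 0 0 10 0;-0.2 0 0 3 0;-0.2 0 0 0 0;-0.2 0 0 0 0;-0.2 0 0 0 0")

```text
time: 18.15
ee_pos: [0.5328, 0.1289, 0.053]
tcp_rot: [3.139, -0.0, 1.546]
wrist_force: [0.0, -0.7, 0.2]
width: 0.0352
grasp_force: 0.0
```

```bash
python3 -c "
from h import *
delta(.5314,.1297,.0515,1.546)"
```

```text
t 18.15 pos [0.5328 0.1289 0.053 ] rot [ 3.139 -0.     1.546] F [ 0.  -0.7  0.2] w 0.0352
tool shift now [ 0.7 -1.4  1.5] turn -0.0 after turn [ 0.7 -1.4]
```

>>> carry_out(rows="-0.2 0.5 -1 1 0;-1 0 0 0 0;-1 0 0 0 0;-1 0 0 0 0;-1 0 0 0 0;-1 0 0 0 0;-1 0 0 0 0", squeeze=40)

```text
time: 18.73
ee_pos: [0.5311, 0.1297, 0.0508]
tcp_rot: [3.14, -0.0, 1.546]
wrist_force: [1.9, -0.1, 0.4]
width: 0.014
grasp_force: 39.9
```

>>> carry_out(rows="-1 0 0 1 0;-1 0 0 1 0;-1 0 0 1 0;-1 0 0 0 0;-1 0 0 0 0")

```text
time: 19.15
ee_pos: [0.5312, 0.1297, 0.048]
tcp_rot: [3.14, -0.0, 1.546]
wrist_force: [1.7, 0.6, 5.3]
width: 0.0135
grasp_force: 40.0
```

>>> carry_out(rows="-1 0 0 1 0;-1 0 0 1 0;-1 0 0 0 0;-1 0 0 0 0")

```text
time: 19.48
ee_pos: [0.5312, 0.1297, 0.0461]
tcp_rot: [3.14, -0.0, 1.546]
wrist_force: [1.8, 0.5, 6.6]
width: 0.014
grasp_force: 40.0
```

>>> carry_out(rows="-1 0 0 0 0.08;-1 0 0 0 0.08;-1 0 0 0 0.08;-1 0 0 0 0.08;-1 0 0 0 0;-1 0 0 0 0")

```text
time: 19.98
ee_pos: [0.5316, 0.1289, 0.0462]
tcp_rot: [3.139, 0.0, 1.226]
wrist_force: [1.8, -3.0, 5.8]
width: 0.0139
grasp_force: 40.0
```

>>> carry_out(rows="-1 0 0 0 0.1;-1 0 0 0 0.1;-1 0 0 0 0.1;-1 0 0 0 0.1;-1 0 0 0 0;-1 0 0 0 0")

```text
time: 20.48
ee_pos: [0.5323, 0.1286, 0.0465]
tcp_rot: [3.138, -0.001, 0.826]
wrist_force: [3.2, -4.4, 7.1]
width: 0.0134
grasp_force: 39.9
```

```bash
python3 -c "
from h import *
o=bot.get_obs(); print(o['moment'],o['wrist_force'],o['ee_pos'],o['tcp_rot'])"
```

```text
[-0.76584989 -0.3627479   0.02504515] [ 3.19565449 -4.36190314  7.13604271] [0.53230599 0.12859133 0.04652272] [ 3.13794866e+00 -1.29311047e-03  8.25868428e-01]
```

>>> carry_out(rows="-1 0 0 0 0.1;-1 0 0 0 0.1;-1 0 0 0 0.1;-1 0 0 0 0.1;-1 0 0 0 0;-1 0 0 0 0")

```text
time: 20.98
ee_pos: [0.5328, 0.1285, 0.0467]
tcp_rot: [3.138, -0.004, 0.426]
wrist_force: [4.2, -5.0, 5.8]
width: 0.0137
grasp_force: 40.0
```

>>> carry_out(rows="-1 0 0 0 0.1;-1 0 0 0 0.1;-1 0 0 0 0.1;-1 0 0 0 0.1;-1 0 0 0 0.04;-1 0 0 0 0;-1 0 0 0 0")

```text
time: 21.57
ee_pos: [0.533, 0.1279, 0.0468]
tcp_rot: [3.139, -0.005, -0.014]
wrist_force: [4.7, -7.3, 6.3]
width: 0.013
grasp_force: 40.0
```

```bash
python3 -c "
from h import *
o=bot.get_obs(); print(o['moment'],o['wrist_force'],o['ee_pos'],o['tcp_rot'])"
```

```text
[-1.26790084 -0.53637944  0.09287251] [ 4.71170208 -7.27759046  6.29742022] [0.53302331 0.1278558  0.0467901 ] [ 3.13891713 -0.00499615 -0.01365374]
```

>>> carry_out(rows="-1 0 0 0 0.03;-1 0 0 -1 0;-1 0 0 -0.7 0;-1 0 0 0 0;-1 0 0 0 0")

```text
time: 21.98
ee_pos: [0.533, 0.1278, 0.0476]
tcp_rot: [3.139, -0.005, -0.044]
wrist_force: [8.3, -7.5, -2.5]
width: 0.0131
grasp_force: 40.0
```

>>> carry_out(rows="-1 0 0 -0.7 0;-1 0 0 0 0;-1 0 0 0 0")

```text
time: 22.23
ee_pos: [0.5329, 0.1278, 0.0476]
tcp_rot: [3.139, -0.005, -0.044]
wrist_force: [11.1, -7.0, -7.7]
width: 0.0135
grasp_force: 40.0
```

The lips have caught the head: lifting raises the force but not z. I'll unload and let go.

>>> carry_out(rows="-1 0 0 0.7 0;-1 1 0 0.4 0;-1 1 0 0 0;-1 0 0 0 0;-1 0 0 0 0")

```text
time: 22.65
ee_pos: [0.5333, 0.1278, 0.0474]
tcp_rot: [3.139, -0.001, -0.043]
wrist_force: [1.0, -7.4, 8.0]
width: 0.0139
grasp_force: 40.0
```

>>> carry_out(rows="-0.3 0 0 0 0;-0.3 0 0 0 0;-0.3 0 0 0 0;-0.3 0 0 0 0;-0.3 0 0 -5 0;-0.3 0 0 -20 0;-0.3 0 0 -35 0;-0.3 0 0 -35 0;-0.3 0 0 0 0")

```text
time: 23.4
ee_pos: [0.5368, 0.13, 0.149]
tcp_rot: [-3.141, -0.011, -0.043]
wrist_force: [1.6, -0.3, 0.8]
width: 0.0308
grasp_force: 0.0
```

>>> carry_out(rows="-0.3 0 30 0 0;-0.3 0 38 0 0;-0.3 0 38 0 0;-0.3 0 38 0 0;-0.3 0 38 0 0;-0.3 0 30 0 0;-0.3 0 0 0 0;-0.3 0 0 0 0")

```text
time: 24.07
ee_pos: [0.523, -0.0836, 0.1416]
tcp_rot: [-3.141, 0.0, -0.047]
wrist_force: [0.3, 0.5, -0.9]
width: 0.0311
grasp_force: 0.0
```

Run:
```python
from fl import *
from m import comp,box
p,d=bot.camera("top"); P=pts("top",d);z=P[...,2];ok=(d>0)&(z<.095)
u,v=map(int,px("top",(.531,.131,.08)))
comp(ok&box(v-14,v+14,u-14,u+14)&(z>.066),P,"wing")
s,_=bot.camera("side"); 
g=cv2.cvtColor(p,cv2.COLOR_BGR2GRAY)
for r in (178,183,211,216): print(r,g[r,258:295].tolist())
cv2.imwrite("pics/j.png",np.hstack([cv2.resize(p[160:235,240:320],(400,375),interpolation=cv2.INTER_CUBIC),cv2.resize(s[135:210,240:320],(400,375),interpolation=cv2.INTER_CUBIC)]))
delta(.531,.131,.13,-.025)
```

```text
wing [array([528.2, 128.2]), array([12.4, 34.3]), np.float64(88.0)] zmed 0.0772 mean [528.4 128.9  76.7]
178 [203, 205, 205, 203, 166, 120, 198, 182, 124, 134, 203, 210, 204, 178, 207, 210, 208, 210, 204, 140, 119, 143, 205, 211, 210, 208, 186, 104, 142, 149, 146, 148, 149, 147, 149, 149, 149]
183 [150, 199, 205, 201, 139, 141, 204, 210, 210, 211, 210, 205, 168, 134, 177, 207, 210, 210, 209, 211, 211, 210, 210, 210, 209, 210, 203, 141, 148, 149, 150, 148, 149, 150, 149, 150, 150]
211 [192, 208, 203, 166, 121, 202, 209, 211, 210, 210, 211, 201, 140, 178, 208, 211, 211, 210, 211, 210, 209, 211, 210, 211, 209, 191, 149, 150, 152, 154, 153, 153, 151, 152, 153, 153, 153]
216 [208, 207, 201, 138, 140, 197, 172, 145, 157, 205, 206, 174, 183, 207, 211, 208, 211, 204, 153, 123, 155, 206, 210, 210, 208, 189, 139, 151, 152, 152, 153, 153, 153, 153, 154, 154, 154]
t 24.17 pos [ 0.523  -0.0816  0.1415] rot [-3.141e+00  1.000e-03 -4.400e-02] F [0.5 0.4 0. ] w 0.0308
tool shift now [  -1.3 -212.7   11.5] turn -0.019 after turn [   2.7 -212.7]
```

View pics/j.png

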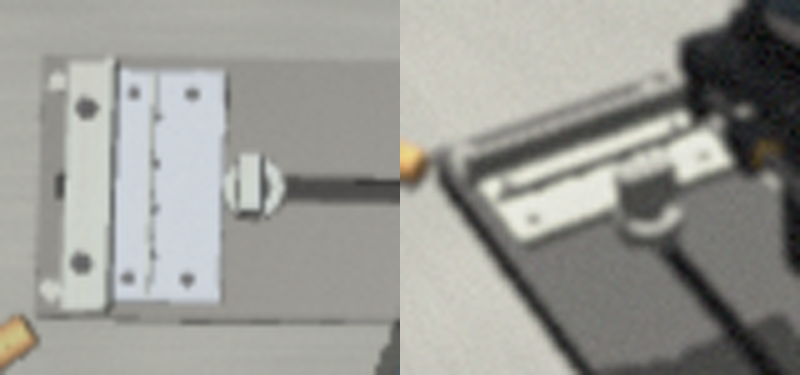

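The wing is now crosswise at about -2° (square is -1.4°) and about 2–3 mm lower than before, so the lips hold it. The collar touches the flange and the sheet has not moved. Handing in.

```bash
python3 -c "
from bench import bot
print(bot.finish_job())"
```

```text
the job is handed in; nothing more can be done
None
```

The job is handed in after about 24 s: the last pictures show the sheet flush against the fence, with the stop snug on its flange and its head turned crosswise, held down by the slot's lips. No verdict was returned.

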